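# Chock the roller on the tilted inspection table and draw back its stop

### The job

The roller on the tilted inspection table is kept from rolling only by the sliding stop. Push the wedge chock, slope first, squarely and snugly against the roller's low side at the middle of its length, then draw the stop fully back so that the roller is held by the chock alone. The roller must not roll from its place, and the other blocks on the bench are to be left where they lie.

Things in the scene. Friction and masses are not known exactly. Their poses are not given: they have to be found in the camera images.
- deck: dark steel deck of the fixed inspection table, 240 (x) by 305 mm (y), tilted 6 degrees. Origin: on its upper face, mid-width, on the line on which the roller first rests, 46 mm above the bench. x along the roller, +y straight uphill along the face, z square out of the face, which reaches from y = +75 (high edge) to -230 mm (low edge). The table's place and turn vary, the tilt does not.
- roller: loose aluminium roller, 50 mm diameter, 180 mm long plus a 15 mm steel stub shaft at each end, about 0.5 kg. Origin: on its axis, half-way along; x along its axis (y and z turn as it rolls). It lies across the slope, leaning on the two prongs of the stop, and rolls downhill if nothing holds it.
- chock_mid (a point): wedge chock of grey plastic, loose on the bench, the only wedge-shaped block: 36 mm wide (x), 70 long (y), 40 high, 0.12 kg. The point: mid-width, 20 mm above its underside, 29 mm ahead of its upright back; grasp here across the width. +y towards the toe, z up. Snug against the roller on the deck, the point is 50 mm downhill of the line on which the roller rests and 20 mm above the deck.
- chock_toe (a point): the chock's toe, 41 mm ahead of chock_mid: middle of the line where its sloping face would meet its underside (the real edge is blunt, 3 mm high, ending 4 mm short). The face rises at 40 degrees from here for 48 mm; the rest of the top is flat. Snug, it is 9 mm downhill of the line on which the roller rests. Axes as chock_mid.
- stop (a joint): sliding stop, an aluminium U lying on the deck: 0 = forward, holding the roller; 0.060 m = drawn fully back downhill, to its end. Slides along the deck's y, 4 N friction, stays put. Two prongs, 12 mm wide, 30 high, 132 apart inside, run uphill to the roller from a cross bar 20 mm high, 20 wide, centred 135 mm downhill of the roller's line. The chock goes between the prongs.
- stop_grip (a point): grip point of the stop: on a black square post, 20 by 20 mm, standing on the middle of the cross bar; the post's top is 62 mm above the deck, this point 45 mm above the deck. Moves with the stop; axes as the deck's.
- block: plain steel block, 36 x 70 x 34 mm, origin at the centre of its underside; to be left alone.
- slotted: steel block with a slot along its top, 44 x 60 x 40 mm, origin at the centre of its underside; to be left alone.
Not all that is in view belongs to the job. Of the things shaped like the roller, the aluminium one is meant. Leave any turquoise look-alike of the part that bears chock_mid alone.

How it is judged:
By the outcome, as a careful person would: the job done as asked, in the order asked, and still so for the second after the job is handed in, with the robot touching nothing.
It also fails if it takes over 48 s, if anything falls off the work surface, if the arm or the gripper's body presses on something with over 40 N, if the wrist force passes 120 N, or if a joint passes its speed limit or range.

### The arm

A 6-joint arm with a two-finger parallel gripper is mounted at the origin on the work surface. World frame = base frame: x ahead of the robot, y to its left, z up, the work surface at z = 0. Lengths are in m, angles in rad, forces in N, time in s.
With the tool pointing down it reaches from about 0.275 to 0.85 m from the base axis. Payload 19 kg.
Tool frame: the origin (TCP) lies midway between the tips of the shut fingers; the grasp point (between the pads) lies 19 mm behind it (env.grip_depth is the distance from the TCP to the grasp point, in m); y points along the fingers, z is the direction in which the jaws open and shut, and the axes are right-handed (so a half turn about y gives the same grasp; the last joint's range is limited). The gripper opens to 85 mm and grips with 20 to 120 N. Pads are 22 mm wide; open, the fingers measure 114 mm over their backs; the gripper's body (76 mm by 85 mm) begins 54 mm behind the grasp point. The pads swing forward as they close: fully open they stand 13 mm farther back than shut.
Start: joints at [-1.301, 0.15, 1.437, -0, 1.554, -0.134], TCP at [0.226, -0.529, 0.231] pointing down, gripper open.
Joint ranges: [-2.8, 2.8], [-0.68, 2.1], [0.12, 2.68], [-1.39, 4.53], [0.16, 2.79], [-2.81, 2.81]. Speed limits (rad/s): [1.89, 1.89, 2.22, 3.01, 3.01, 3.01].

### API

Orientations are given as a unit quaternion [w, x, y, z].
In Python, from cell import env gives the robot as it stands.
- The arm moves only by the shell command python3 -m creep 'ROWS'. ROWS is JSON, a list of rows, each an object with "dr": the turn, a rotation vector about the world's x, y, z in degrees, a list of three; "travel": the shift along the world's x, y, z in mm, a list of three; "fingers": the closure in counts, from 0 (fully open) to 255 (shut). In form: [{"dr": [wx, wy, wz], "travel": [tx, ty, tz], "fingers": fingers}, ...]. A call has 1 to 12 rows; each row is the pose to reach, as a shift and turn from the pose commanded when the call began; what a row does not reach only later rows make up. A row lasts 1/12 s, in which the tool goes at most 41.7 mm and 7.16 degrees, less where a joint would pass 70% of its speed; a pose out of reach is approached as far as the arm can. A call with a gripper value outside its range is refused whole. The fingers move at their own pace and stop on an object; the grip force is fixed at half the most. Time passes only in rows, so rows that repeat a pose let the fingers close. It gives the time, the measured TCP pose, the force and the opening at its end, in the units of the state.
- env.state(): the state, without advancing time (a new reading comes with each control period).
- env.capture(name): name is "scene" or "top" or "wrist"; returns the picture (384x512x3 uint8, blue, green, red); there is no depth.
- env.calibration(name): a dict with "fx", "fy", "cx", "cy" (pixels), "world_from_camera" (4x4, takes a point from camera to world coordinates). Camera axes: x right, y down, z forward; pixel columns grow to the right and rows downward; lengths in m; the calibration is good to about 2 mm. A picture is of the moment at which its call begins: read the wrist's pose just before it. calibration takes no time and is no camera call; for the wrist camera it gives the pose at the moment of the call.
- env.close_job(): hands the job in, once; it reports no verdict.
The state is a dict: "time": time; "q": joint angles; "qd": joint speeds; "effort": joint torques, N m; "ee_pos": TCP position; "eef_rot": TCP orientation; "contact_force": force on the tool from outside, world axes, zero at the start; "wrist_torque": the same for the moment, N m; "grip_width": finger opening in m.
Only numpy, scipy, OpenCV 4.12 (cv2) and the standard library are available. Lean on these libraries where they do the work, as an engineer would, in place of code of your own. Each camera call takes 0.05 s, during which the arm holds its last target.

## Working session

There is one attempt and no reset: what is moved stays moved. The work goes in short steps, Python scripts to look and compute and a shell command to move; the robot and the scene stay as the last step left them, time stands still between calls to the robot, and variables do not carry over. Pictures are saved under pics/ and viewed, and the job is handed in when it is done.

```bash
ls; mkdir -p pics; python3 - <<'E'
from cell import env
import cv2
print(env.state())
for n in ("scene","top","wrist"):
    c=env.calibration(n); print(n,c)
    cv2.imwrite(f"pics/{n}0.png",env.capture(n))
E
```

```text
pics
{'time': 0.0, 'q': array([-1.30100538e+00,  1.50971843e-01,  1.43804304e+00, -8.31432707e-06,
        1.55381442e+00, -1.33973337e-01]), 'qd': array([ 0.00043039,  0.00098165, -0.00098489,  0.00080507, -0.00033292,
       -0.00059484]), 'effort': array([ 2.98452478e-04, -7.13044810e+01, -5.70871174e+01, -6.75475258e-05,
        8.78173654e-03,  5.34812114e-05]), 'ee_pos': array([ 0.22583138, -0.52851463,  0.23067755]), 'eef_rot': array([ 0.14175195, -0.14181715,  0.69318196, -0.69230993]), 'contact_force': array([-0.51822282, -0.18537965, -0.037534  ]), 'wrist_torque': array([ 0.02217832,  0.02772177, -0.02610299]), 'grip_width': 0.08550546642189803}
scene {'fx': 490.92667337211293, 'fy': 490.92667337211293, 'cx': 251.90904863672137, 'cy': 186.0229149897568, 'world_from_camera': array([[-0.86696703,  0.31282792, -0.38795213,  0.9544399 ],
       [ 0.49815757,  0.56645888, -0.656478  ,  0.82643375],
       [ 0.01439428, -0.76240608, -0.64693878,  0.9420466 ],
       [ 0.        ,  0.        ,  0.        ,  1.        ]])}
top {'fx': 476.78512519650485, 'fy': 476.78512519650485, 'cx': 263.4680483045288, 'cy': 184.97713918502643, 'world_from_camera': array([[-0.02443172, -0.99837355,  0.05151068,  0.36451391],
       [-0.99967644,  0.02476353,  0.00581315, -0.05920123],
       [-0.00707928, -0.05135199, -0.99865552,  1.09921308],
       [ 0.        ,  0.        ,  0.        ,  1.        ]])}
wrist {'fx': 290.8789288881275, 'fy': 290.8789288881275, 'cx': 258.6480155622627, 'cy': 195.21362988139023, 'world_from_camera': array([[ 0.39308142, -0.87733998, -0.27524818,  0.29628468],
       [-0.91950289, -0.37544679, -0.1164223 , -0.49875886],
       [-0.00119911,  0.29885494, -0.9542978 ,  0.37400982],
       [ 0.        ,  0.        ,  0.        ,  1.        ]])}
```

View pics/scene0.png

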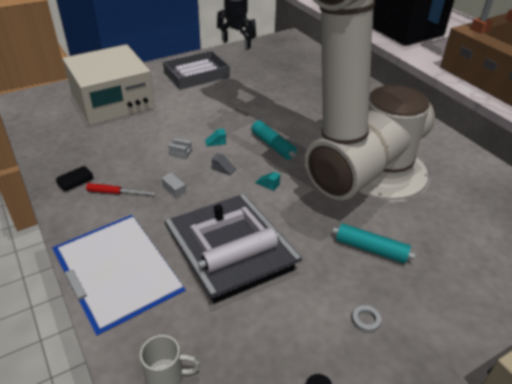

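View pics/top0.png

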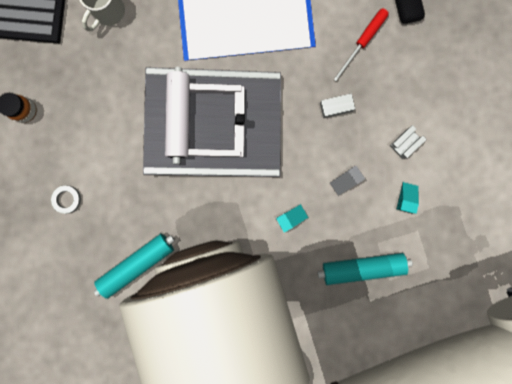

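View pics/wrist0.png

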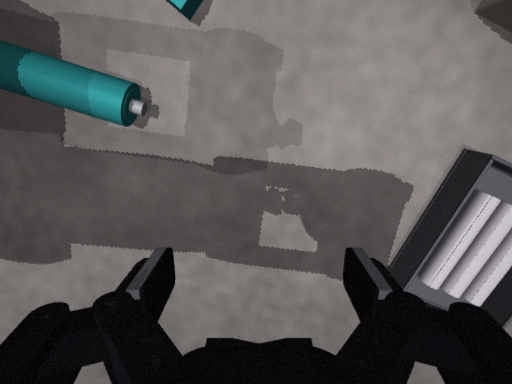

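Candidates for the chock, as top-view pixels: grey wedge (348,180), turquoise wedges (292,218) and (409,197), plain block (338,105), slotted block (409,142). The grey wedge fits the description. Rollers: aluminium one on the table (177,115), turquoise ones (135,265) and (366,268). I'll check the choice in a close crop.

```bash
python3 - <<'E'
import cv2,numpy as np
t=cv2.imread("pics/top0.png"); s=cv2.imread("pics/scene0.png")
a=cv2.resize(t[155:215,310:390],(800,600),interpolation=cv2.INTER_CUBIC); cv2.imwrite("pics/c1.png",a)
a=cv2.resize(s[140:200,190:270],(800,600),interpolation=cv2.INTER_CUBIC); cv2.imwrite("pics/c2.png",a)
a=cv2.resize(t[60:180,135:295],(800,600),interpolation=cv2.INTER_CUBIC); cv2.imwrite("pics/c3.png",a)
E
```

```text
(no output)
```

View pics/c1.png

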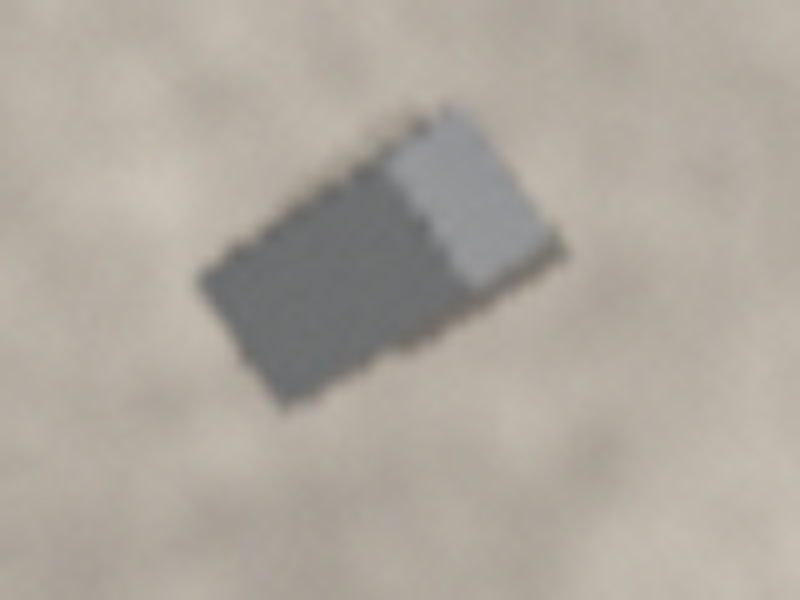

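View pics/c2.png

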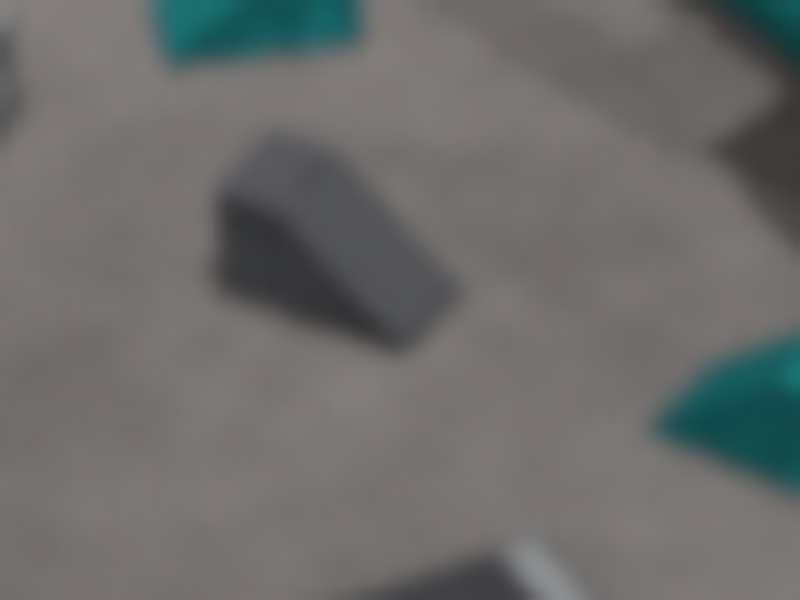

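View pics/c3.png

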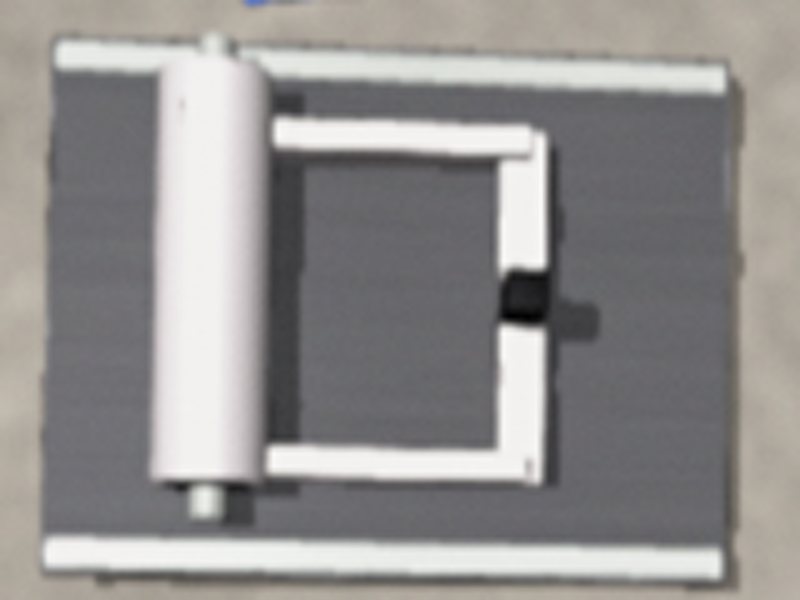

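The crop confirms the grey wedge: lighter flat top at upper right (≈(360,172)), sloping face running down to the toe at lower left (≈(334,189)). On the table, the low side is to the right in the top picture, where the black post sits at ≈(240,120). Measuring now.

```bash
cat > h.py <<'E'
import numpy as np, cv2
from cell import env
def ray(cal,u,v):
    T=cal["world_from_camera"]; d=T[:3,:3]@np.array([(u-cal["cx"])/cal["fx"],(v-cal["cy"])/cal["fy"],1.]); return T[:3,3],d
def onz(cal,u,v,z):
    o,d=ray(cal,u,v); return o+d*(z-o[2])/d[2]
def proj(cal,P):
    T=cal["world_from_camera"]; p=T[:3,:3].T@(np.asarray(P)-T[:3,3]); return np.array([cal["fx"]*p[0]/p[2]+cal["cx"],cal["fy"]*p[1]/p[2]+cal["cy"]])
def tri(c1,p1,c2,p2):
    o1,d1=ray(c1,*p1);o2,d2=ray(c2,*p2)
    s=np.linalg.lstsq(np.c_[d1,-d2],o2-o1,rcond=None)[0]
    a=o1+s[0]*d1;b=o2+s[1]*d2
    return (a+b)/2,np.linalg.norm(a-b)
E
python3 - <<'E'
from h import *
np.set_printoptions(precision=4,suppress=True)
c=env.calibration("top")
P=lambda x,y:(310+x/10-.5+.05,155+y/10-.45)
t1=onz(c,*P(200,280),2e-3);t2=onz(c,*P(285,405),2e-3)
b1=onz(c,*P(450,105),.04);b2=onz(c,*P(555,235),.04)
print("toe",t1,t2,np.linalg.norm(t1-t2),"back",b1,b2,np.linalg.norm(b1-b2))
t=(t1+t2)/2;b=(b1+b2)/2;u=(t-b)[:2];L=np.linalg.norm(u);u/=L
w=((t1-t2)+(b1-b2))[:2]; w/=np.linalg.norm(w)
print("L",L,"head",np.degrees(np.arctan2(u[1],u[0])),"cross",np.degrees(np.arctan2(w[1],w[0])),"mid",(b[:2]+29e-3*u),(t[:2]-37e-3*u))
# deck
Q=lambda x,y:(135+x/5-.4,60+y/5-.4)
za=.046+.025*np.cos(np.radians(6))
r1=onz(c,*Q(215,60),za);r2=onz(c,*Q(208.5,482),za)
print("roller",r1,r2,np.linalg.norm(r1-r2)); r=(r1+r2)/2; print(r)
zp=.046-.135*np.sin(np.radians(6))+.062
p=onz(c,*Q(527,298),zp-.0); print("post",p, "uphill",np.degrees(np.arctan2(*(r-p)[[1,0]])),np.linalg.norm((r-p)[:2]),"perp",np.degrees(np.arctan2(*(r1-r2)[[1,0]]))+90)
# deck corners
for n,x,y,yy in (("hiL",55,38,75),("loL",730,62,-230),("loR",728,580,-230),("hiR",42,570,75)):
    print(n,onz(c,*Q(x,y),.046+yy*1e-3*np.sin(np.radians(6))+.0))
import scipy.spatial.transform as S
q=env.state()["eef_rot"];print(S.Rotation.from_quat(np.r_[q[1:],q[0]]).as_matrix())
E
```

```text
toe [ 0.4229 -0.2051  0.002 ] [ 0.3937 -0.2237  0.002 ] 0.0346761572017426 back [ 0.4585 -0.2568  0.04  ] [ 0.429  -0.2792  0.04  ] 0.03703921548058987
L 0.06427301822895932 head 123.4690951793449 cross 34.823808856501074 mid [ 0.4278 -0.2438] [ 0.4287 -0.2452]
roller [0.6707 0.1287 0.0709] [0.4852 0.1343 0.0709] 0.18560439580067473
[0.5779 0.1315 0.0709]
post [ 0.5577 -0.0069  0.0939] uphill 81.66872792308419 0.13981090455980733 perp 88.25887190157367
hiL [0.6876 0.203  0.0538]
loL [ 0.6781 -0.0985  0.022 ]
loR [ 0.4404 -0.0913  0.022 ]
hiR [0.4501 0.2115 0.0538]
[[-0.9196 -0.0002  0.3929]
 [-0.3929  0.0009 -0.9196]
 [-0.0001 -1.     -0.0009]]
```

```bash
R='{"dr":[0,0,84],"travel":[190,260,-60],"fingers":0}'; python3 -m creep '[{"dr":[0,0,7],"travel":[17,24,0],"fingers":0},{"dr":[0,0,14],"travel":[34,47,0],"fingers":0},{"dr":[0,0,21],"travel":[51,71,0],"fingers":0},{"dr":[0,0,28],"travel":[67,95,0],"fingers":0},{"dr":[0,0,35],"travel":[84,118,-10],"fingers":0},{"dr":[0,0,42],"travel":[101,142,-20],"fingers":0},{"dr":[0,0,49],"travel":[118,166,-30],"fingers":0},{"dr":[0,0,56],"travel":[135,189,-40],"fingers":0},{"dr":[0,0,63],"travel":[152,213,-50],"fingers":0},{"dr":[0,0,70],"travel":[168,237,-60],"fingers":0},{"dr":[0,0,77],"travel":[185,260,-70],"fingers":0},{"dr":[0,0,84],"travel":[202,284,-70],"fingers":0}]'
python3 -m creep '[{"dr":[0,0,7],"travel":[0,0,0],"fingers":0},{"dr":[0,0,14],"travel":[0,0,0],"fingers":0},{"dr":[0,0,17],"travel":[0,0,0],"fingers":0},{"dr":[0,0,17],"travel":[0,0,0],"fingers":0},{"dr":[0,0,17],"travel":[0,0,0],"fingers":0}]'
python3 - <<'E'
from h import *
import pickle
from scipy.spatial.transform import Rotation as R
s=env.state();print(s["ee_pos"],R.from_quat(np.roll(s["eef_rot"],-1)).as_matrix(),s["q"])
c=env.calibration("wrist");im=env.capture("wrist");cv2.imwrite("pics/w1.png",im);pickle.dump(c,open("w1.pkl","wb"))
c=env.calibration("top");im=env.capture("top");cv2.imwrite("pics/t1.png",im)
E
```

```text
time: 1.15
ee_pos: [0.4279, -0.243, 0.1594]
eef_rot: [0.57, -0.57, 0.419, -0.417]
contact_force: [0.9, 0.1, -0.5]
grip_width: 0.0856
time: 1.57
ee_pos: [0.4278, -0.2447, 0.1611]
eef_rot: [-0.624, 0.624, -0.332, 0.332]
contact_force: [0.2, 0.1, -0.4]
grip_width: 0.0854
[ 0.42784064 -0.24465287  0.16112799] [[ 5.59352533e-01 -3.26933721e-04  8.28929814e-01]
 [-8.28929827e-01  1.31401584e-04  5.59352594e-01]
 [-2.91793915e-04 -9.99999938e-01 -1.97505304e-04]] [-6.75847935e-01  1.42615166e-02  1.72765701e+00 -1.03505727e-04
  1.40001140e+00 -1.26943489e+00]
```

View pics/w1.png

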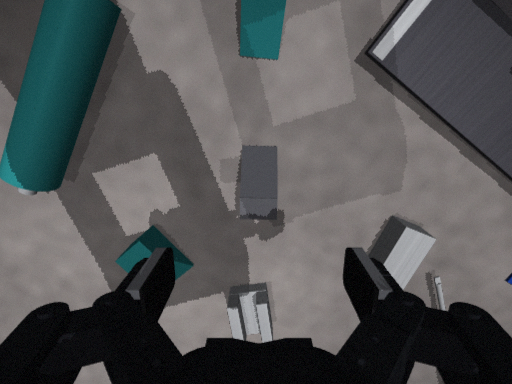

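The wrist view shows the grey wedge at the centre, toe edge at (243..278,147), back top edge at (239..277,~219). The fingers are roughly symmetric about it.

```bash
python3 - <<'E'
import cv2
im=cv2.imread("pics/w1.png"); cv2.imwrite("pics/w1c.png",cv2.resize(im[135:234,200:332],(792,594),interpolation=cv2.INTER_CUBIC))
E
```

```text
(no output)
```

View pics/w1c.png

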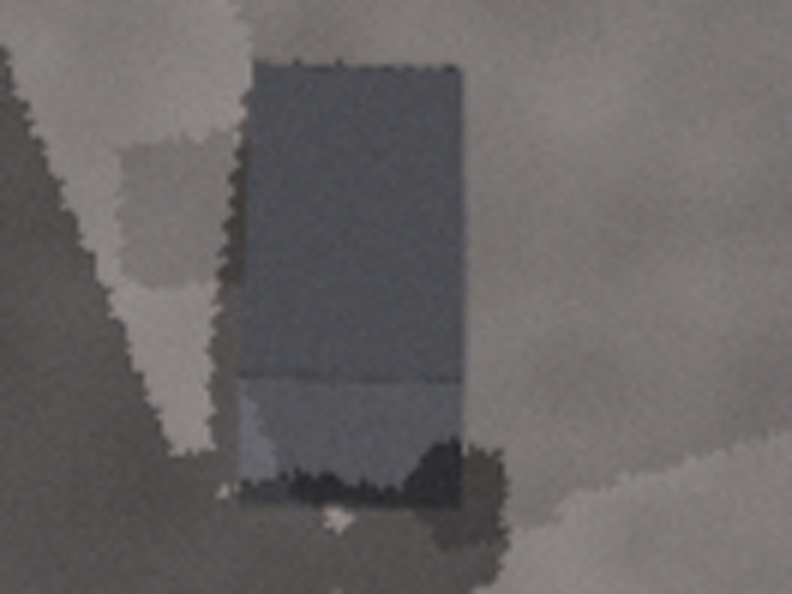

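```bash
python3 - <<'E'
from h import *
import pickle
np.set_printoptions(precision=4,suppress=True)
c=pickle.load(open("w1.pkl","rb"))
P=lambda x,y:(200+x/6-.4,135+y/6-.4)
t1=onz(c,*P(253,64),3e-3);t2=onz(c,*P(463,66),3e-3)
m1=onz(c,*P(241,376),.04);m2=onz(c,*P(463,382),.04)
b1=onz(c,*P(240,504),.04);b2=onz(c,*P(463,506),.04)
for a,b in((t1,t2),(m1,m2),(b1,b2)): print(a,b,np.linalg.norm(a-b),np.degrees(np.arctan2(*(b-a)[[1,0]])))
t=(t1+t2)/2;m=(m1+m2)/2;b=(b1+b2)/2;u=(t-b)[:2];print(np.linalg.norm(u),np.degrees(np.arctan2(u[1],u[0])));u/=np.linalg.norm(u)
print(t[:2]-37e-3*u,m[:2]+7e-3*0+u*0, b[:2]+29e-3*u, np.linalg.norm(m-b))
E
```

```text
[ 0.3934 -0.2246  0.003 ] [ 0.4234 -0.2047  0.003 ] 0.03606750258099366 33.48282819245473
[ 0.4177 -0.2618  0.04  ] [ 0.4476 -0.2429  0.04  ] 0.035343295726945854 32.407313002673945
[ 0.4295 -0.2803  0.04  ] [ 0.4598 -0.2602  0.04  ] 0.0363106351109095 33.484822506370556
0.06630163762735429 123.1006345351563
[ 0.4286 -0.2457] [ 0.4326 -0.2523] [ 0.4288 -0.2459] 0.021550505503065042
```

```bash
python3 -m creep '[{"dr":[0,0,-0.7],"travel":[0.7,-0.9,-40],"fingers":0},{"dr":[0,0,-0.7],"travel":[0.7,-0.9,-80],"fingers":0},{"dr":[0,0,-0.7],"travel":[0.7,-0.9,-120],"fingers":0},{"dr":[0,0,-0.7],"travel":[0.7,-0.9,-145],"fingers":0},{"dr":[0,0,-0.7],"travel":[0.7,-0.9,-158],"fingers":0},{"dr":[0,0,-0.7],"travel":[0.7,-0.9,-158],"fingers":0},{"dr":[0,0,-0.7],"travel":[0.7,-0.9,-158],"fingers":100},{"dr":[0,0,-0.7],"travel":[0.7,-0.9,-158],"fingers":200},{"dr":[0,0,-0.7],"travel":[0.7,-0.9,-158],"fingers":200},{"dr":[0,0,-0.7],"travel":[0.7,-0.9,-158],"fingers":200},{"dr":[0,0,-0.7],"travel":[0.7,-0.9,-158],"fingers":200},{"dr":[0,0,-0.7],"travel":[0.7,-0.9,-158],"fingers":200}]'
python3 -m creep '[{"dr":[0,0,0],"travel":[0,0,0],"fingers":200},{"dr":[0,0,0],"travel":[0,0,0],"fingers":200},{"dr":[0,0,0],"travel":[0,0,0],"fingers":200},{"dr":[0,0,0],"travel":[0,0,0],"fingers":200}]'
python3 - <<'E'
from h import *
cv2.imwrite("pics/w2.png",env.capture("wrist"))
E
```

```text
time: 2.67
ee_pos: [0.4291, -0.2461, 0.0046]
eef_rot: [-0.623, 0.623, -0.334, 0.336]
contact_force: [-3.5, 1.6, 10.7]
grip_width: 0.0351
time: 3.0
ee_pos: [0.4292, -0.2461, 0.0046]
eef_rot: [-0.623, 0.623, -0.334, 0.336]
contact_force: [-2.1, 0.9, 10.7]
grip_width: 0.0353
```

View pics/w2.png

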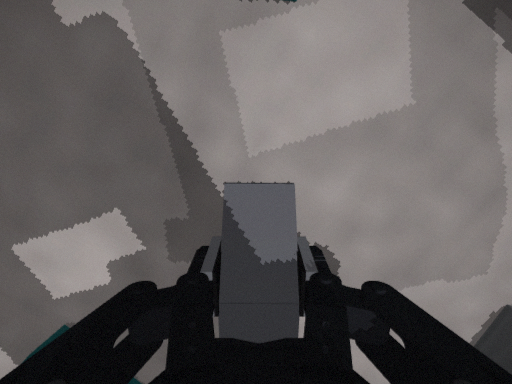

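The chock is gripped (35 mm opening), but the fingertips press on the bench with about 11 N. I'll re-grip 3 mm higher so the tips clear the deck later.

```bash
python3 -m creep '[{"dr":[0,0,0],"travel":[0,0,0],"fingers":80},{"dr":[0,0,0],"travel":[0,0,0],"fingers":80},{"dr":[0,0,0],"travel":[0,0,2],"fingers":80},{"dr":[0,0,0],"travel":[0,0,4.5],"fingers":80},{"dr":[0,0,0],"travel":[0,0,4.5],"fingers":80},{"dr":[0,0,0],"travel":[0,0,4.5],"fingers":200},{"dr":[0,0,0],"travel":[0,0,4.5],"fingers":200},{"dr":[0,0,0],"travel":[0,0,4.5],"fingers":200},{"dr":[0,0,0],"travel":[0,0,4.5],"fingers":200},{"dr":[0,0,0],"travel":[0,0,4.5],"fingers":200},{"dr":[0,0,0],"travel":[0,0,4.5],"fingers":200},{"dr":[0,0,0],"travel":[0,0,4.5],"fingers":200}]'
python3 - <<'E'
from h import *
cv2.imwrite("pics/w3.png",env.capture("wrist"));s=env.state();print(s["ee_pos"],s["contact_force"],s["wrist_torque"])
E
```

```text
time: 4.05
ee_pos: [0.4287, -0.2457, 0.0081]
eef_rot: [-0.623, 0.623, -0.335, 0.335]
contact_force: [-2.5, 1.4, 7.4]
grip_width: 0.035
[ 0.42868262 -0.24570098  0.00803847] [-2.32857701  0.94767516  7.36291814] [0.17067529 0.25451474 0.03946874]
```

View pics/w3.png

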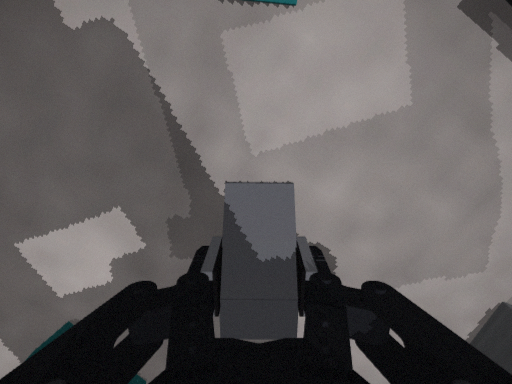

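The force is only the closing fingers pressing the chock onto the bench (underside 8 mm below the TCP). Next: lift, carry above the table and look at the deck.

```bash
python3 -m creep '[{"dr":[0,0,0],"travel":[0,0,30],"fingers":200},{"dr":[0,0,0],"travel":[0,0,70],"fingers":200},{"dr":[0,0,0],"travel":[0,0,110],"fingers":200},{"dr":[0,0,-7],"travel":[15,32,140],"fingers":200},{"dr":[0,0,-14],"travel":[30,64,160],"fingers":200},{"dr":[0,0,-21],"travel":[45,96,180],"fingers":200},{"dr":[0,0,-28],"travel":[61,128,192],"fingers":200},{"dr":[0,0,-35],"travel":[77,160,192],"fingers":200},{"dr":[0,0,-35],"travel":[94,194,192],"fingers":200},{"dr":[0,0,-35],"travel":[110,228,192],"fingers":200},{"dr":[0,0,-35],"travel":[127,262,192],"fingers":200},{"dr":[0,0,-35],"travel":[143,296,192],"fingers":200}]'
python3 -m creep '[{"dr":[6,-0.2,0],"travel":[0,0,0],"fingers":200},{"dr":[6,-0.2,0],"travel":[0,0,0],"fingers":200},{"dr":[6,-0.2,0],"travel":[0,0,0],"fingers":200},{"dr":[6,-0.2,0],"travel":[0,0,0],"fingers":200}]'
python3 - <<'E'
from h import *
import pickle
from scipy.spatial.transform import Rotation as R
s=env.state();print(s["ee_pos"],s["contact_force"],R.from_quat(np.roll(s["eef_rot"],-1)).as_matrix())
c=env.calibration("wrist");im=env.capture("wrist");cv2.imwrite("pics/w4.png",im);pickle.dump(c,open("w4.pkl","wb"))
c=env.calibration("scene");im=env.capture("scene");cv2.imwrite("pics/s4.png",im)
E
```

```text
time: 5.1
ee_pos: [0.572, 0.0523, 0.1996]
eef_rot: [0.493, -0.493, 0.507, -0.507]
contact_force: [0.7, -1.8, -2.3]
grip_width: 0.0351
time: 5.43
ee_pos: [0.5713, 0.0486, 0.1996]
eef_rot: [0.518, -0.466, 0.532, -0.482]
contact_force: [-0.1, 0.8, -1.4]
grip_width: 0.0348
[0.57127408 0.04864714 0.19960379] [-0.11299014  0.76755711 -1.36832546] [[-2.94867794e-02  3.03981841e-03  9.99560548e-01]
 [-9.94369189e-01  1.01740872e-01 -2.96430454e-02]
 [-1.01786271e-01 -9.94806290e-01  2.26911286e-05]]
```

View pics/w4.png

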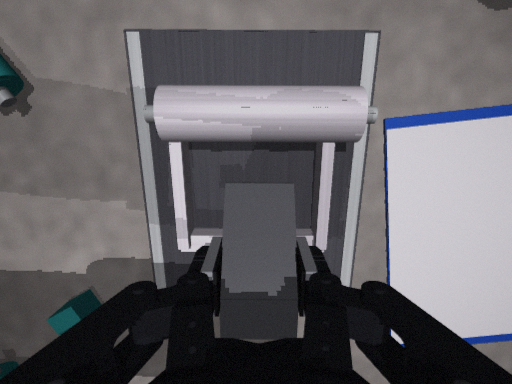

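View pics/s4.png

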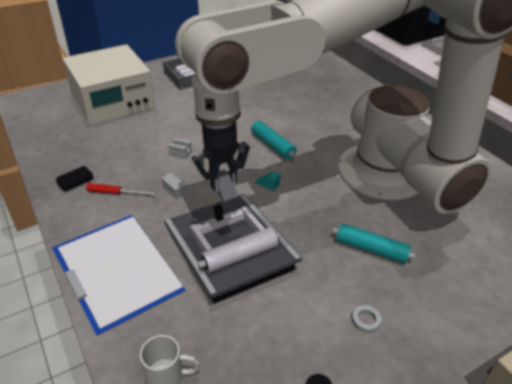

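The wrist view shows the deck square to the camera: roller body (155..368, 88..142), stub tips at cols 144 and 377, prongs at cols ~175 and ~325, the chock centred at col 259. Zooming in to measure.

```bash
python3 - <<'E'
import cv2
im=cv2.imread("pics/w4.png"); im=cv2.convertScaleAbs(im,alpha=1.3,beta=10)
cv2.imwrite("pics/w4c.png",cv2.resize(im[70:190,130:290],(800,600),interpolation=cv2.INTER_CUBIC))
cv2.imwrite("pics/w4d.png",cv2.resize(im[70:190,230:390],(800,600),interpolation=cv2.INTER_CUBIC))
E
```

```text
(no output)
```

View pics/w4c.png

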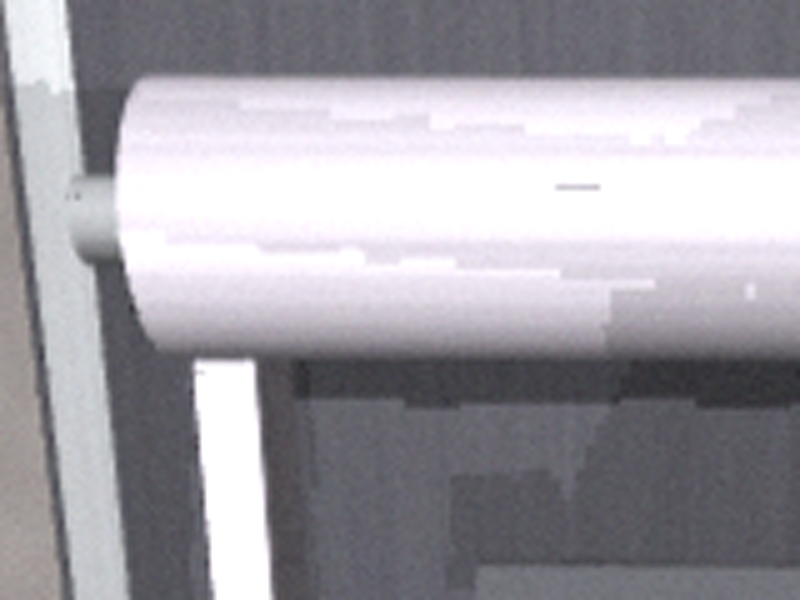

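View pics/w4d.png

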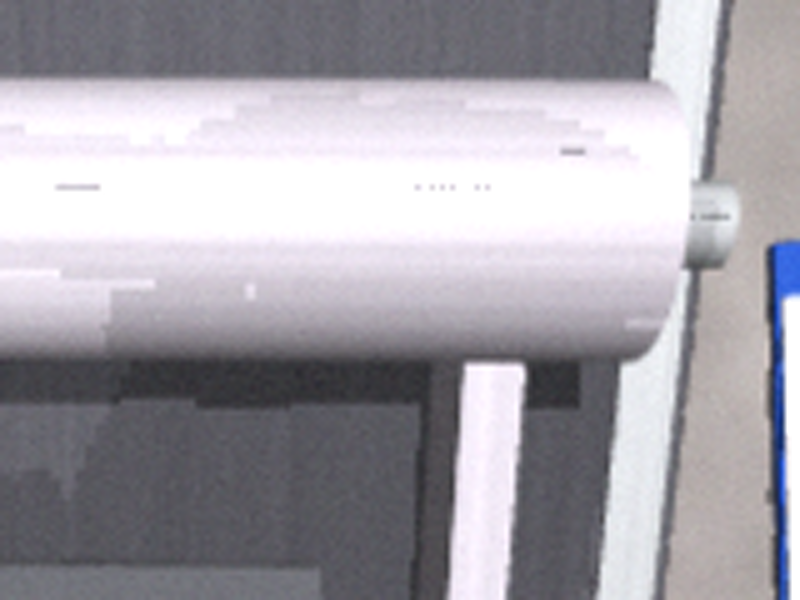

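```bash
python3 - <<'E'
from h import *
import pickle
np.set_printoptions(precision=4,suppress=True)
c=pickle.load(open("w4.pkl","rb"))
A=lambda x,y:(130+x/5-.4,70+y/5-.4)
B=lambda x,y:(230+x/5-.4,70+y/5-.4)
za=.046+.025*np.cos(np.radians(6))
# axis from bisecting tangent rays, at x left & right
def mid(p,q):
    o,d1=ray(c,*p);_,d2=ray(c,*q);d=d1/np.linalg.norm(d1)+d2/np.linalg.norm(d2);return o+d*(za-o[2])/d[2], o,d1,d2
for p,q in((A(400,78),A(400,359)),(B(300,79),B(300,360)),(A(200,77),A(200,358)),(B(600,80),B(600,361))):
    m,o,d1,d2=mid(p,q); ang=np.arccos(d1@d2/np.linalg.norm(d1)/np.linalg.norm(d2)); print(m, "r est",np.sin(ang/2)*np.hypot(*(m-o)[1:]))
for n,p,z in (("stubL",A(68,215),za+.006),("stubR",B(740,218),za+.006),("bodyL",A(117,200),za+.022),("bodyR",B(688,203),za+.022)):
    print(n,onz(c,*p,z))
# prongs outer/inner near roller at top height 30 above deck, y ~ -26
for n,p in (("pLo",A(195,370)),("pLi",A(257,370)),("pRi",B(463,370)),("pRo",B(525,370)),("pLo",A(213,590)),("pLi",A(271,590)),("pRi",B(450,590)),("pRo",B(508,590))):
    y=-.03 if p[1]<150 else -.08
    print(n,onz(c,*p,.046+y*np.sin(.1047)+.030))
E
```

```text
[0.5284 0.1311 0.0709] r est 0.024663469824401738
[0.6024 0.1288 0.0709] r est 0.02483380025331777
[0.4914 0.1324 0.0709] r est 0.024022883600534797
[0.658  0.127  0.0709] r est 0.023974979402005055
stubL [0.4693 0.1337 0.0769]
stubR [0.6815 0.1269 0.0769]
bodyL [0.484  0.1345 0.0929]
bodyR [0.6662 0.1286 0.0929]
pLo [0.4886 0.1053 0.0729]
pLi [0.5002 0.105  0.0729]
pRi [0.6326 0.1011 0.0729]
pRo [0.6442 0.1008 0.0729]
pLo [0.4866 0.0626 0.0676]
pLi [0.498  0.0622 0.0676]
pRi [0.6317 0.0583 0.0676]
pRo [0.6431 0.058  0.0676]
```

```bash
python3 -m creep '[{"dr":[0.2,0,0],"travel":[1.8,12.6,-35],"fingers":200},{"dr":[0.2,0,0],"travel":[1.8,12.6,-70],"fingers":200},{"dr":[0.2,0,0],"travel":[1.8,12.6,-100],"fingers":200},{"dr":[0.2,0,0],"travel":[1.8,12.6,-120],"fingers":200},{"dr":[0.2,0,0],"travel":[1.8,12.6,-135],"fingers":200},{"dr":[0.2,0,0],"travel":[1.8,12.6,-143],"fingers":200},{"dr":[0.2,0,0],"travel":[1.8,12.6,-147],"fingers":200},{"dr":[0.2,0,0],"travel":[1.8,12.6,-147],"fingers":200},{"dr":[0.2,0,0],"travel":[1.8,12.6,-147],"fingers":200},{"dr":[0.2,0,0],"travel":[1.8,12.6,-147],"fingers":200}]'
python3 - <<'E'
from h import *
import pickle
s=env.state();print(s["ee_pos"],s["contact_force"])
c=env.calibration("wrist");im=env.capture("wrist");cv2.imwrite("pics/w5.png",im);pickle.dump(c,open("w5.pkl","wb"))
c=env.calibration("scene");im=env.capture("scene");cv2.imwrite("pics/s5.png",cv2.resize(im[180:310,150:310],(800,650))[:600])
E
```

```text
time: 6.37
ee_pos: [0.5739, 0.0626, 0.0539]
eef_rot: [0.52, -0.464, 0.532, -0.48]
contact_force: [-0.9, -0.6, -1.4]
grip_width: 0.0352
[0.5739083  0.06259035 0.0539429 ] [-0.85340579 -0.57813474 -1.44249772]
```

View pics/w5.png

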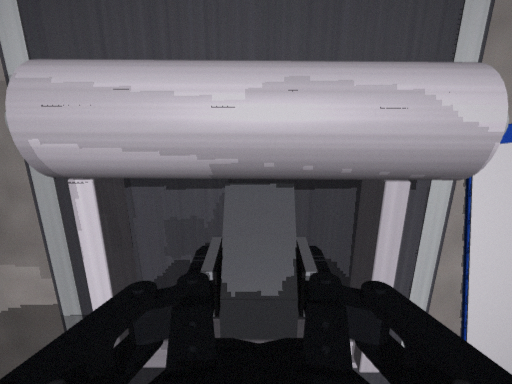

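View pics/s5.png

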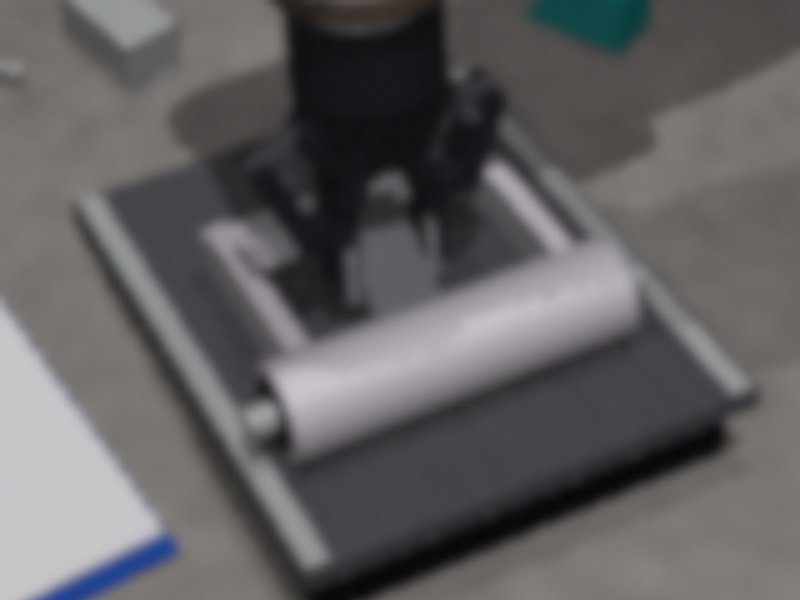

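The chock is between the prongs, toe ahead of the roller and about 0.8 mm off its middle (roller ends at cols 7 and 506, chock mid at ~259). I'll correct x while lowering.

```bash
python3 -m creep '[{"dr":[0,0,0],"travel":[-0.7,0.2,-2],"fingers":200},{"dr":[0,0,0],"travel":[-0.7,0.4,-4],"fingers":200},{"dr":[0,0,0],"travel":[-0.7,0.6,-5.5],"fingers":200},{"dr":[0,0,0],"travel":[-0.7,0.6,-5.5],"fingers":200},{"dr":[0,0,0],"travel":[-0.7,0.6,-5.5],"fingers":200}]'
python3 -m creep '[{"dr":[0,0,0],"travel":[0,0.1,-1],"fingers":200},{"dr":[0,0,0],"travel":[0,0.1,-1],"fingers":200},{"dr":[0,0,0],"travel":[0,0.1,-1],"fingers":200}]'
python3 -m creep '[{"dr":[0,0,0],"travel":[0,0.1,-1],"fingers":200},{"dr":[0,0,0],"travel":[0,0.1,-1],"fingers":200},{"dr":[0,0,0],"travel":[0,0.1,-1],"fingers":200}]'
```

```text
time: 6.88
ee_pos: [0.5726, 0.0635, 0.0472]
eef_rot: [0.52, -0.465, 0.533, -0.479]
contact_force: [-0.3, 0.4, -1.7]
grip_width: 0.035
time: 7.13
ee_pos: [0.5727, 0.0635, 0.0471]
eef_rot: [0.52, -0.465, 0.533, -0.479]
contact_force: [-6.3, 0.1, 12.2]
grip_width: 0.035
time: 7.38
ee_pos: [0.5727, 0.0635, 0.047]
eef_rot: [0.52, -0.465, 0.532, -0.48]
contact_force: [-13.5, -2.4, 27.1]
grip_width: 0.035
```

```bash
python3 -m creep '[{"dr":[0,0,0],"travel":[0,-0.2,1.8],"fingers":200},{"dr":[0,0,0],"travel":[0,-0.2,1.8],"fingers":200},{"dr":[0,0,0],"travel":[0.1,3,2.1],"fingers":200},{"dr":[0,0,0],"travel":[0.2,6,2.4],"fingers":200},{"dr":[0,0,0],"travel":[0.3,9,2.75],"fingers":200},{"dr":[0,0,0],"travel":[0.4,11,2.95],"fingers":200},{"dr":[0,0,0],"travel":[0.4,13,3.15],"fingers":200},{"dr":[0,0,0],"travel":[0.4,13,3.15],"fingers":200},{"dr":[0,0,0],"travel":[0.4,13,3.15],"fingers":200}]'
python3 - <<'E'
from h import *
import pickle
s=env.state();print(s["ee_pos"],s["contact_force"])
c=env.calibration("wrist");im=env.capture("wrist");cv2.imwrite("pics/w6.png",im);pickle.dump(c,open("w6.pkl","wb"))
im=env.capture("scene");cv2.imwrite("pics/s6.png",cv2.resize(im[215:275,190:270],(800,600),interpolation=cv2.INTER_CUBIC))
E
```

```text
time: 8.13
ee_pos: [0.5731, 0.0771, 0.0486]
eef_rot: [0.52, -0.465, 0.533, -0.479]
contact_force: [0.3, 2.6, 4.2]
grip_width: 0.035
[0.57312699 0.07707937 0.04855114] [0.26323356 2.62539646 4.21624746]
```

View pics/w6.png

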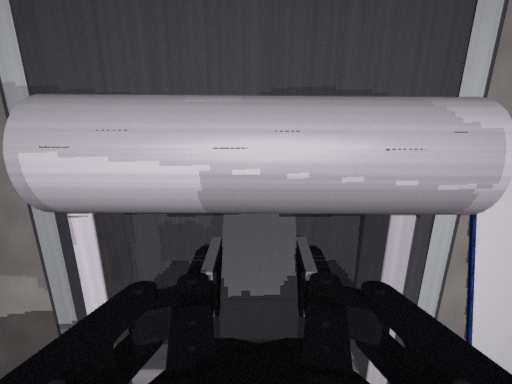

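View pics/s6.png

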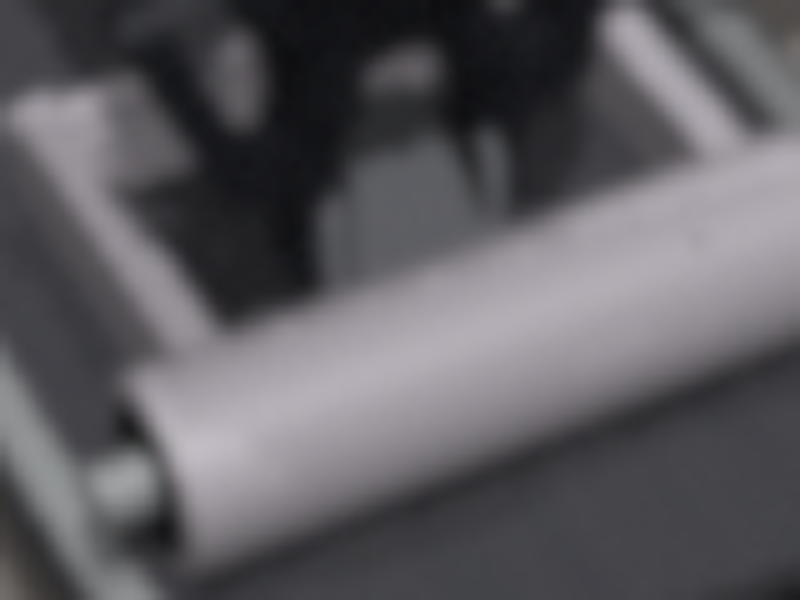

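```bash
cat > meas.py <<'E'
from h import *
import sys
np.set_printoptions(precision=4,suppress=True)
def run(name):
    s=env.state();c=env.calibration("wrist");im=env.capture("wrist");cv2.imwrite(f"pics/{name}.png",im)
    return meas(s,c,im)
def meas(s,c,im):
    g=cv2.GaussianBlur(im,(1,5),0).mean(2)
    za=.046+.025*np.cos(np.radians(6)); out=[]
    for c0,c1 in((130,190),(325,370)):
        p=g[:,c0:c1].mean(1); d=np.diff(p)
        def sub(k):
            a=abs(d[k-1:k+2]); return k+.5+(a[2]-a[0])/(2*(2*a[1]-a[0]-a[2])+1e-9)
        a=max(range(40,160),key=lambda k:d[k]); b=min(range(a+60,260),key=lambda k:d[k])
        ra,rb=sub(a),sub(b); u=(c0+c1-1)/2
        o,d1=ray(c,u,ra);_,d2=ray(c,u,rb);dd=d1/np.linalg.norm(d1)+d2/np.linalg.norm(d2)
        m=o+dd*(za-o[2])/dd[2]; out.append(m); print("rows %.2f %.2f"%(ra,rb),m)
    a,b=out; f=(.575-a[0])/(b[0]-a[0]); print("axis y at x=.575: %.4f  heading %.2f  tcp %s F %s"%(a[1]+f*(b[1]-a[1]),np.degrees(np.arctan2(b[1]-a[1],b[0]-a[0])),s["ee_pos"],s["contact_force"]))
if __name__=="__main__": run(sys.argv[1])
E
python3 - <<'E'
from meas import *
import pickle
for n in("w4","w5","w6"):
    print(n); meas({"ee_pos":0,"contact_force":0},pickle.load(open(n+".pkl","rb")),cv2.imread(f"pics/{n}.png"))
E
python3 meas.py w7
python3 -m creep '[{"dr":[0,0,0],"travel":[-0.8,1,0.1],"fingers":200},{"dr":[0,0,0],"travel":[-0.8,2,0.2],"fingers":200},{"dr":[0,0,0],"travel":[-0.8,2,0.2],"fingers":200}]'; python3 meas.py w8
```

```text
w4
rows 85.07 251.26 [0.4769 0.0806 0.0709]
rows 85.86 248.85 [0.6572 0.0761 0.0709]
axis y at x=.575: 0.0781  heading -1.44  tcp 0 F 0
w5
rows 59.70 177.19 [0.5317 0.1315 0.0709]
rows 61.21 178.31 [0.6154 0.1287 0.0709]
axis y at x=.575: 0.1300  heading -1.95  tcp 0 F 0
w6
rows 94.60 211.68 [0.5314 0.1314 0.0709]
rows 95.94 212.81 [0.6134 0.1286 0.0709]
axis y at x=.575: 0.1299  heading -1.91  tcp 0 F 0
rows 94.49 211.62 [0.5314 0.1314 0.0709]
rows 95.83 212.76 [0.6134 0.1286 0.0709]
axis y at x=.575: 0.1299  heading -1.92  tcp [0.5731 0.077  0.0486] F [0.3063 2.2637 4.2355]
time: 8.53
ee_pos: [0.5722, 0.0784, 0.0486]
eef_rot: [0.52, -0.465, 0.533, -0.48]
contact_force: [0.2, -3.0, 4.9]
grip_width: 0.0349
rows 98.15 214.69 [0.5303 0.1314 0.0709]
rows 99.34 215.62 [0.6125 0.1287 0.0709]
axis y at x=.575: 0.1299  heading -1.88  tcp [0.5722 0.0784 0.0486] F [ 0.2286 -3.0033  4.9314]
```

```bash
python3 -m creep '[{"dr":[0,0,-0.2],"travel":[0,1,0.3],"fingers":200},{"dr":[0,0,-0.2],"travel":[0.1,2,0.4],"fingers":200},{"dr":[0,0,-0.2],"travel":[0.1,2,0.4],"fingers":200}]'; python3 meas.py w9
python3 -m creep '[{"dr":[0,0,0],"travel":[0,0.5,0.1],"fingers":200},{"dr":[0,0,0],"travel":[0,0.9,0.1],"fingers":200},{"dr":[0,0,0],"travel":[0,0.9,0.1],"fingers":200}]'; python3 meas.py w10
```

```text
time: 8.83
ee_pos: [0.5722, 0.0808, 0.0489]
eef_rot: [0.519, -0.464, 0.534, -0.48]
contact_force: [-0.9, -2.5, 2.8]
grip_width: 0.0353
rows 104.51 219.97 [0.5301 0.1314 0.0709]
rows 105.24 220.60 [0.6129 0.1286 0.0709]
axis y at x=.575: 0.1299  heading -1.96  tcp [0.5722 0.0808 0.0489] F [-0.8594 -2.5182  2.8444]
time: 9.13
ee_pos: [0.5722, 0.0816, 0.049]
eef_rot: [0.519, -0.464, 0.533, -0.48]
contact_force: [-0.2, -0.5, 0.7]
grip_width: 0.0351
rows 106.75 221.81 [0.5301 0.1314 0.0709]
rows 107.41 222.62 [0.613  0.1285 0.0709]
axis y at x=.575: 0.1298  heading -1.97  tcp [0.5722 0.0816 0.049 ] F [-0.2428 -0.5092  0.7334]
```

```bash
python3 -m creep '[{"dr":[0,0,0],"travel":[0,0.5,0],"fingers":200},{"dr":[0,0,0],"travel":[0,0.5,0],"fingers":200},{"dr":[0,0,0],"travel":[0,0.5,0],"fingers":200}]'; python3 meas.py w11
python3 -m creep '[{"dr":[0,0,0],"travel":[0,0.5,0],"fingers":200},{"dr":[0,0,0],"travel":[0,0.5,0],"fingers":200},{"dr":[0,0,0],"travel":[0,0.5,0],"fingers":200}]'; python3 meas.py w12
```

```text
time: 9.43
ee_pos: [0.5723, 0.082, 0.0491]
eef_rot: [0.519, -0.464, 0.533, -0.48]
contact_force: [-0.7, -2.3, 0.1]
grip_width: 0.0352
rows 107.64 222.65 [0.5301 0.1314 0.0709]
rows 108.29 223.12 [0.613  0.1286 0.0709]
axis y at x=.575: 0.1299  heading -1.92  tcp [0.5723 0.082  0.0491] F [-0.6626 -2.2897  0.1099]
time: 9.73
ee_pos: [0.5723, 0.0825, 0.0491]
eef_rot: [0.519, -0.464, 0.533, -0.48]
contact_force: [-0.5, -3.3, 0.3]
grip_width: 0.035
rows 107.65 222.68 [0.5301 0.1319 0.0709]
rows 108.32 223.13 [0.6131 0.1291 0.0709]
axis y at x=.575: 0.1303  heading -1.92  tcp [0.5723 0.0825 0.0491] F [-0.5438 -3.3224  0.2643]
```

View pics/w12.png

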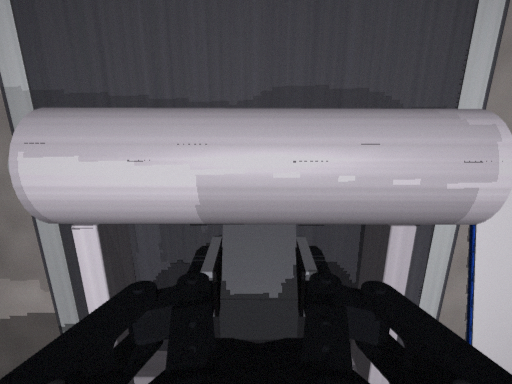

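Between w11 and w12 the tool advanced 0.5 mm but the roller's rows in the image did not change (222.65→222.68). So the chock is touching and has carried the roller only about 0.4 mm; it is snug. Releasing with a partial opening, then checking.

```bash
python3 -m creep '[{"dr":[0,0,0],"travel":[0,0,-0.2],"fingers":200},{"dr":[0,0,0],"travel":[0,0,-0.2],"fingers":150},{"dr":[0,0,0],"travel":[0,0,-0.2],"fingers":120},{"dr":[0,0,0],"travel":[0,0,-0.2],"fingers":80},{"dr":[0,0,0],"travel":[0,0,-0.2],"fingers":80},{"dr":[0,0,0],"travel":[0,0,-0.2],"fingers":80},{"dr":[0,0,0],"travel":[0,0,-0.2],"fingers":80}]'; python3 meas.py w13
```

```text
time: 10.37
ee_pos: [0.5723, 0.0826, 0.0489]
eef_rot: [0.519, -0.464, 0.533, -0.48]
contact_force: [1.3, 0.4, -0.1]
grip_width: 0.0585
rows 108.31 223.63 [0.5301 0.1316 0.0709]
rows 109.01 223.78 [0.613  0.1289 0.0709]
axis y at x=.575: 0.1302  heading -1.88  tcp [0.5723 0.0826 0.0489] F [ 1.2683  0.3523 -0.066 ]
```

View pics/w13.png

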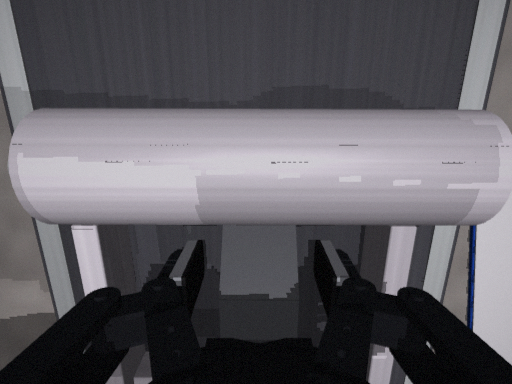

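The chock is free and unmoved, and the roller is at y=0.1302 (start 0.1299). Lifting straight off the deck, then over to the post.

```bash
python3 -m creep '[{"dr":[0,0,0],"travel":[0,-1,10],"fingers":80},{"dr":[0,0,0],"travel":[-0.1,-3,30],"fingers":80},{"dr":[0,0,0],"travel":[-0.2,-6.5,60],"fingers":80},{"dr":[0,0,0],"travel":[-0.3,-10,95],"fingers":80},{"dr":[0,0,0],"travel":[-3,-35,105],"fingers":80},{"dr":[0,0,0],"travel":[-6,-65,105],"fingers":80},{"dr":[0,0,0],"travel":[-9,-93,105],"fingers":80},{"dr":[0,0,0],"travel":[-9,-93,105],"fingers":80},{"dr":[0,0,0],"travel":[-9,-93,105],"fingers":80}]'
python3 - <<'E'
from h import *
import pickle
s=env.state();print(s["ee_pos"],s["contact_force"])
c=env.calibration("wrist");im=env.capture("wrist");cv2.imwrite("pics/w14.png",im);pickle.dump(c,open("w14.pkl","wb"))
cv2.imwrite("pics/w14c.png",cv2.resize(im[190:340,155:355],(800,600),interpolation=cv2.INTER_CUBIC))
E
```

```text
time: 11.17
ee_pos: [0.5633, -0.0117, 0.1547]
eef_rot: [0.519, -0.463, 0.534, -0.481]
contact_force: [-0.8, 0.2, 0.2]
grip_width: 0.0587
[ 0.56332706 -0.01169903  0.15471523] [-0.79164155  0.16197571  0.23789928]
```

View pics/w14.png

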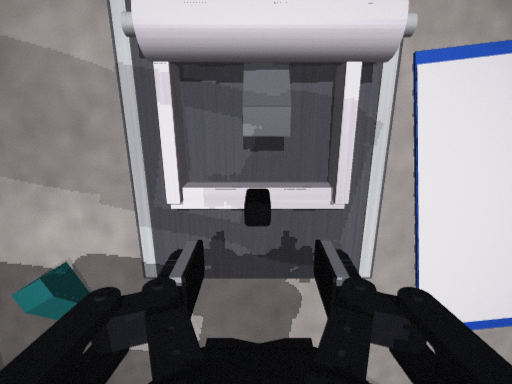

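View pics/w14c.png

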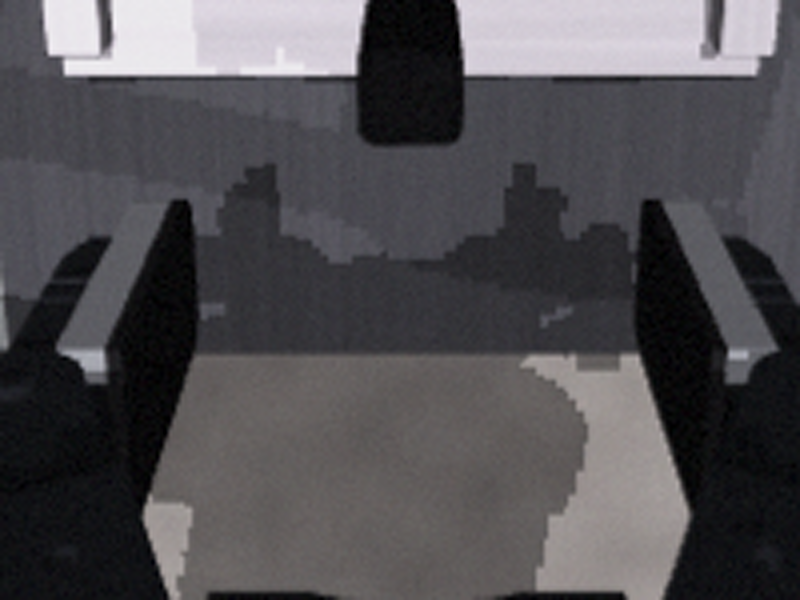

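```bash
python3 - <<'E'
from h import *
import pickle
np.set_printoptions(precision=4,suppress=True)
c=pickle.load(open("w14.pkl","rb"))
n=np.array([-.0033,-.1045,.9945]);y=np.array([.031,.994,.1045])
a=onz(c,244.8,225,.0925);b=onz(c,270.8,225,.0925);m=(a+b)/2
print(a,b,np.linalg.norm(a-b)); top=m+.010*y; print("top centre",top)
# bar lower edge
bar=onz(c,257,208.5,.046-.145*.1045+.0199);print("bar low edge",bar, "post centre at top from bar",bar+.01*y+.042*n)
# chock crest, back top
for u,v in((242.5,136),(291,136),(243,107),(291,107)):print("chock",onz(c,u,v,.046-.065*.1045+.04))
print("grip tcp", top-.034*n)
E
```

```text
[ 0.5528 -0.0161  0.0925] [ 0.5726 -0.0168  0.0925] 0.019793711336785404
top centre [ 0.563  -0.0065  0.0935]
bar low edge [ 0.562  -0.0137  0.0507] post centre at top from bar [ 0.5622 -0.0082  0.0936]
chock [0.5533 0.0504 0.0792]
chock [0.5902 0.0492 0.0792]
chock [0.5546 0.0716 0.0792]
chock [0.5904 0.0704 0.0792]
grip tcp [ 0.5632 -0.0029  0.0597]
```

```bash
python3 -m creep '[{"dr":[0,0,0],"travel":[-0.4,2,-25],"fingers":80},{"dr":[0,0,0],"travel":[-0.4,4,-50],"fingers":80},{"dr":[0,0,0],"travel":[-0.4,6,-75],"fingers":80},{"dr":[0,0,0],"travel":[-0.4,7.2,-90],"fingers":80},{"dr":[0,0,0],"travel":[-0.4,7.7,-95],"fingers":80},{"dr":[0,0,0],"travel":[-0.4,7.7,-95],"fingers":80},{"dr":[0,0,0],"travel":[-0.4,7.7,-95],"fingers":120},{"dr":[0,0,0],"travel":[-0.4,7.7,-95],"fingers":150}]'
python3 - <<'E'
from h import *
s=env.state();print(s["ee_pos"],s["contact_force"])
cv2.imwrite("pics/w15.png",env.capture("wrist"))
E
```

```text
time: 11.88
ee_pos: [0.5637, -0.0027, 0.0603]
eef_rot: [0.52, -0.464, 0.533, -0.481]
contact_force: [-0.7, -1.1, -0.7]
grip_width: 0.0363
[ 0.56368402 -0.00266857  0.06034085] [-0.67439013 -1.0987358  -0.67476243]
```

View pics/w15.png

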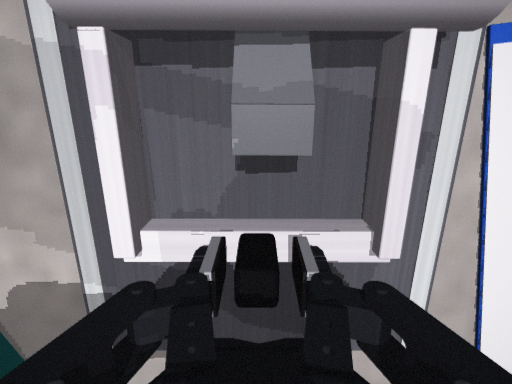

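The post at (257,270) stands centred between the fingers, and the chock sits squarely against the roller (sides at cols 232..315). Closing on the post.

```bash
python3 -m creep '[{"dr":[0,0,0],"travel":[-0.4,0,0],"fingers":200},{"dr":[0,0,0],"travel":[-0.4,0,0],"fingers":230},{"dr":[0,0,0],"travel":[-0.4,0,0],"fingers":230},{"dr":[0,0,0],"travel":[-0.4,0,0],"fingers":230},{"dr":[0,0,0],"travel":[-0.4,0,0],"fingers":230}]'
python3 -m creep '[{"dr":[0,0,0],"travel":[0,-1,0],"fingers":230},{"dr":[0,0,0],"travel":[0,-2,-0.2],"fingers":230},{"dr":[0,0,0],"travel":[-0.1,-3,-0.3],"fingers":230},{"dr":[0,0,0],"travel":[-0.1,-4,-0.4],"fingers":230},{"dr":[0,0,0],"travel":[-0.2,-5,-0.5],"fingers":230},{"dr":[0,0,0],"travel":[-0.2,-5,-0.5],"fingers":230}]'
python3 - <<'E'
from h import *
s=env.state();print(s["ee_pos"],s["contact_force"])
cv2.imwrite("pics/w16.png",env.capture("wrist"))
E
```

```text
time: 12.35
ee_pos: [0.5626, -0.0028, 0.06]
eef_rot: [0.519, -0.464, 0.533, -0.481]
contact_force: [-5.0, -0.1, 9.4]
grip_width: 0.0196
time: 12.85
ee_pos: [0.5624, -0.0078, 0.0595]
eef_rot: [0.519, -0.464, 0.533, -0.481]
contact_force: [-4.5, 0.8, 9.5]
grip_width: 0.0191
[ 0.56242995 -0.00779037  0.05949003] [-4.46548955  0.75515295  9.48831557]
```

View pics/w16.png

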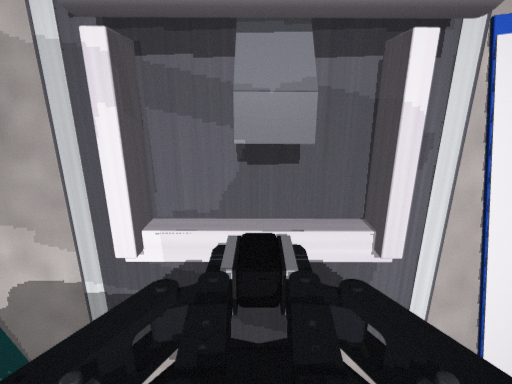

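The stop follows (5 mm) while the chock and roller stay put. Drawing it on.

```bash
python3 -m creep '[{"dr":[0,0,0],"travel":[-0.1,-4,0],"fingers":230},{"dr":[0,0,0],"travel":[-0.2,-8,-0.4],"fingers":230},{"dr":[0,0,0],"travel":[-0.4,-12,-0.8],"fingers":230},{"dr":[0,0,0],"travel":[-0.5,-16,-1.2],"fingers":230},{"dr":[0,0,0],"travel":[-0.6,-20,-1.7],"fingers":230},{"dr":[0,0,0],"travel":[-0.8,-24,-2.1],"fingers":230},{"dr":[0,0,0],"travel":[-0.9,-28,-2.5],"fingers":230},{"dr":[0,0,0],"travel":[-1,-32,-2.9],"fingers":230},{"dr":[0,0,0],"travel":[-1.1,-36,-3.4],"fingers":230},{"dr":[0,0,0],"travel":[-1.2,-40,-3.8],"fingers":230},{"dr":[0,0,0],"travel":[-1.4,-44,-4.2],"fingers":230},{"dr":[0,0,0],"travel":[-1.5,-48,-4.6],"fingers":230}]'
python3 -m creep '[{"dr":[0,0,0],"travel":[0,-2,-0.2],"fingers":230},{"dr":[0,0,0],"travel":[-0.1,-4,-0.4],"fingers":230},{"dr":[0,0,0],"travel":[-0.1,-4,-0.4],"fingers":230}]'
python3 - <<'E'
from h import *
s=env.state();print(s["ee_pos"],s["contact_force"])
cv2.imwrite("pics/w17.png",env.capture("wrist"))
E
```

```text
time: 13.9
ee_pos: [0.5608, -0.056, 0.0544]
eef_rot: [0.519, -0.464, 0.533, -0.48]
contact_force: [-4.3, 3.8, 7.1]
grip_width: 0.0191
time: 14.15
ee_pos: [0.5606, -0.0603, 0.054]
eef_rot: [0.519, -0.464, 0.533, -0.481]
contact_force: [-4.5, -0.7, 6.9]
grip_width: 0.0193
[ 0.56064063 -0.06034271  0.05398198] [-4.49766937 -0.68958433  6.93481686]
```

View pics/w17.png

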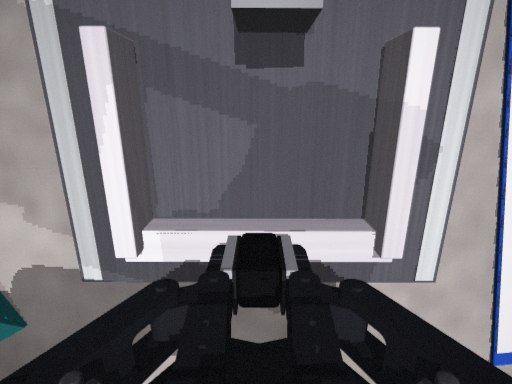

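The stop is nearly back, moved 57.5 mm. I'll go gently on to its end, watching for the force to rise.

```bash
python3 -m creep '[{"dr":[0,0,0],"travel":[0,-1,-0.1],"fingers":230},{"dr":[0,0,0],"travel":[-0.1,-2,-0.2],"fingers":230},{"dr":[0,0,0],"travel":[-0.1,-2,-0.2],"fingers":230}]'
python3 -m creep '[{"dr":[0,0,0],"travel":[0,-0.7,-0.1],"fingers":230},{"dr":[0,0,0],"travel":[-0.1,-1.3,-0.1],"fingers":230},{"dr":[0,0,0],"travel":[-0.1,-1.3,-0.1],"fingers":230}]'
```

```text
time: 14.45
ee_pos: [0.5606, -0.0621, 0.0538]
eef_rot: [0.519, -0.464, 0.533, -0.48]
contact_force: [-3.3, 1.7, 6.3]
grip_width: 0.0191
time: 14.7
ee_pos: [0.5606, -0.0625, 0.0537]
eef_rot: [0.519, -0.463, 0.534, -0.48]
contact_force: [-2.5, 9.9, 7.1]
grip_width: 0.0193
```

```bash
python3 -m creep '[{"dr":[0,0,0],"travel":[0,-0.6,-0.1],"fingers":230},{"dr":[0,0,0],"travel":[0,-0.6,-0.1],"fingers":230},{"dr":[0,0,0],"travel":[0,-0.6,-0.1],"fingers":230}]'
python3 -m creep '[{"dr":[0,0,0],"travel":[0,0.7,0],"fingers":180},{"dr":[0,0,0],"travel":[0,0.7,0],"fingers":120},{"dr":[0,0,0],"travel":[0,0.7,0],"fingers":80},{"dr":[0,0,0],"travel":[0,0.7,0],"fingers":80},{"dr":[0,0,0],"travel":[0,0.7,0],"fingers":80},{"dr":[0,0,0],"travel":[0,0.7,0],"fingers":80}]'
python3 -m creep '[{"dr":[0,0,0],"travel":[0,-1.5,15],"fingers":80},{"dr":[0,0,0],"travel":[0,-5,45],"fingers":80},{"dr":[0,0,0],"travel":[0,-9,85],"fingers":80},{"dr":[0,0,0],"travel":[0,0,110],"fingers":80},{"dr":[0,0,0],"travel":[0,30,130],"fingers":80},{"dr":[0,0,0],"travel":[0,60,140],"fingers":80},{"dr":[0,0,0],"travel":[0,80,140],"fingers":80},{"dr":[0,0,0],"travel":[0,80,140],"fingers":80},{"dr":[0,0,0],"travel":[0,80,140],"fingers":80}]'
python3 - <<'E'
from h import *
import pickle
s=env.state();print(s["ee_pos"],s["contact_force"])
pickle.dump(env.calibration("wrist"),open("w18.pkl","wb"));cv2.imwrite("pics/w18.png",env.capture("wrist"))
cv2.imwrite("pics/s18.png",env.capture("scene"))
E
```

```text
time: 14.95
ee_pos: [0.5605, -0.0625, 0.0537]
eef_rot: [0.52, -0.463, 0.534, -0.48]
contact_force: [-3.2, 14.7, 8.5]
grip_width: 0.0192
time: 15.45
ee_pos: [0.5605, -0.0632, 0.053]
eef_rot: [0.519, -0.464, 0.533, -0.48]
contact_force: [-0.1, -0.3, -0.4]
grip_width: 0.0585
time: 16.2
ee_pos: [0.5605, 0.0177, 0.1931]
eef_rot: [0.52, -0.464, 0.533, -0.48]
contact_force: [0.4, -0.8, -0.4]
grip_width: 0.0586
[0.56046726 0.01773042 0.19313429] [ 0.43144505 -0.77216174 -0.41665347]
```

View pics/w18.png

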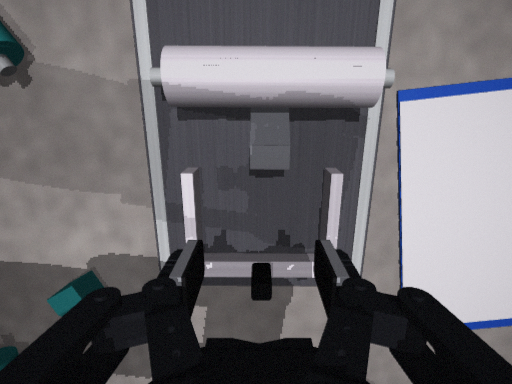

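View pics/s18.png

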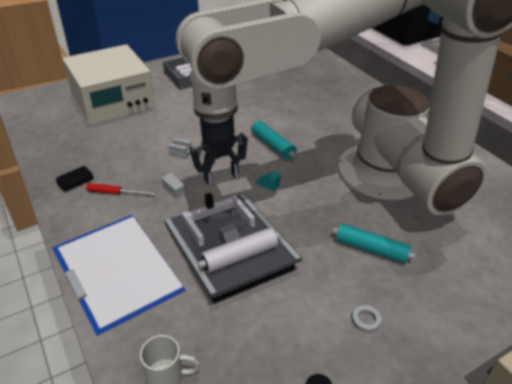

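The stop met its end (14.7 N with no further motion). The roller now rests on the chock alone, rows ~46–107, with the chock at (270,140) and the prongs well clear. I'll back off and check that nothing creeps.

```bash
python3 -m creep '[{"dr":[0,0,0],"travel":[0,0,20],"fingers":80},{"dr":[0,0,0],"travel":[0,0,20],"fingers":80},{"dr":[0,0,0],"travel":[0,0,20],"fingers":80},{"dr":[0,0,0],"travel":[0,0,0],"fingers":80},{"dr":[0,0,0],"travel":[0,0,0],"fingers":80},{"dr":[0,0,0],"travel":[0,0,0],"fingers":80},{"dr":[0,0,0],"travel":[0,0,0],"fingers":80},{"dr":[0,0,0],"travel":[0,0,0],"fingers":80},{"dr":[0,0,0],"travel":[0,0,0],"fingers":80},{"dr":[0,0,0],"travel":[0,0,0],"fingers":80}]'
python3 - <<'E'
from h import *
import pickle
np.set_printoptions(precision=4,suppress=True)
c2=env.calibration("wrist");im2=env.capture("wrist");cv2.imwrite("pics/w19.png",im2)
za=.046+.025*np.cos(np.radians(6))
for c,im in((pickle.load(open("w18.pkl","rb")),cv2.imread("pics/w18.png")),(c2,im2)):
    g=im.mean(2)
    for c0,c1 in((205,245),(295,320)):
        p=g[:,c0:c1].mean(1);d=np.diff(p)
        a=max(range(20,90),key=lambda k:d[k]);b=min(range(a+35,a+80),key=lambda k:d[k])
        sub=lambda k:k+.5+(abs(d[k+1])-abs(d[k-1]))/(2*(2*abs(d[k])-abs(d[k-1])-abs(d[k+1]))+1e-9)
        u=(c0+c1-1)/2;o,d1=ray(c,u,sub(a));_,d2=ray(c,u,sub(b));dd=d1/np.linalg.norm(d1)+d2/np.linalg.norm(d2)
        print(sub(a),sub(b),o+dd*(za-o[2])/dd[2])
cv2.imwrite("pics/w19c.png",cv2.resize(im2[30:180,160:360],(800,600),interpolation=cv2.INTER_CUBIC))
t=env.capture("top");cv2.imwrite("pics/t19.png",t)
d=cv2.absdiff(t,cv2.imread("pics/top0.png")).max(2)
print(d[90:120,315:360].mean(),d[125:160,390:430].mean(),d[180:215,395:425].mean())
E
```

```text
time: 17.13
ee_pos: [0.5607, 0.017, 0.1934]
eef_rot: [0.519, -0.464, 0.533, -0.481]
contact_force: [-0.2, 0.2, 0.2]
grip_width: 0.0584
45.51795039164473 106.44143484626905 [0.5337 0.1317 0.0709]
46.16718995290913 92.3826530612273 [0.6067 0.1355 0.0709]
44.75383267629977 105.63659466326786 [0.5342 0.1317 0.0709]
45.311159380941376 106.38255751739133 [0.6072 0.1289 0.0709]
21.48814814814815 16.032857142857143 14.94095238095238
```

View pics/w19c.png

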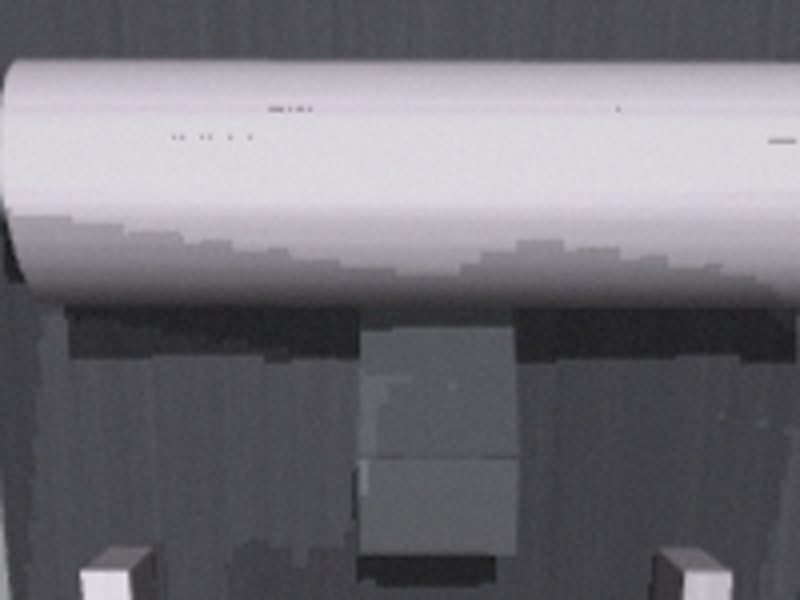

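View pics/t19.png

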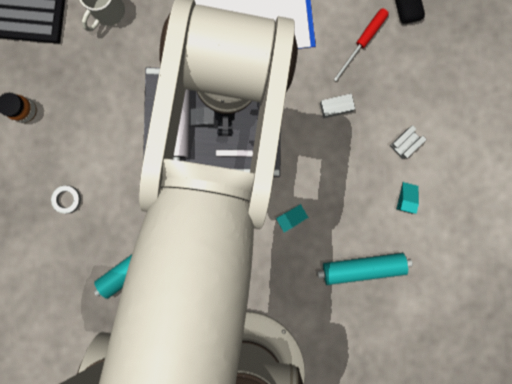

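The roller's axis is at y ≈ 0.130 (start 0.130), square to the chock and still. The other blocks sit at the same top-view pixels as at the start: (338,105), (409,142), (409,197), (292,218). Handing in.

```bash
python3 -c "
from cell import env
print(env.close_job())"
```

```text
the job is handed in; nothing more can be done
None
```

The job is handed in: the grey chock holds the roller alone, and the stop is fully back. I slid the chock, slope first, up the deck until it touched the roller. Then I released it, drew the stop back by its post and lifted the gripper clear, handing in at about 17 s.

What the last checks showed:
- **Roller:** its axis was at y ≈ 0.1301 m, against 0.1299 m before. It was nudged about 0.4 mm uphill at contact and did not creep over the last second.
- **Chock:** square to the roller to within a fraction of a degree, and about 1 mm off the middle of its length.
- **Stop:** moved 59.7 mm, then met its end, with the force rising to 14.7 N and no further motion.
- **Other blocks:** at their starting pixels in the top view.

Three readings disagreed:
- The top and wrist cameras differed by about 2 mm on the roller's position. I used the wrist camera.
- One edge reading of the roller was an outlier in an earlier picture. The repeat was clean.
- The picture-difference check on the other blocks was muddied by the arm's shadow and lighting noise, so I judged them by eye.

The highest force I read was about 30 N, when I first pressed the chock onto the deck. I eased that off before sliding it.

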